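# Run along the breadboard's hole plugs and press them home

## Task

Six domed plugs stand a few millimetres out of the drilled metal board, in an L-shaped row. Run your closed fingertips along the row, starting at the free end of the long leg, round the corner and on to the end of the short leg, pressing the plugs fully home one after the other in that order. Only push with a light touch: pull no plug up, do not lean hard on the board, and leave the lens, the prism and the screwdriver where they are.

Things in the scene. Friction and masses are not known exactly. Their poses are not given: they have to be found in the camera images.
- board: Fixed aluminium breadboard lying on the bench, 250 (its x) x 300 (its y) x 12.7 mm thick, with a 25 mm grid of 6.6 mm holes; origin at the centre of its underside, z up. Six plugs sit in it at 50 mm pitch in an L: four along its y direction (the long leg), then, from the fourth, which is the corner, two more along its +x direction (the short leg). Plug centres in the board's x, y (mm): 1 (-50,-75), 2 (-50,-25), 3 (-50,25), 4 (-50,75), 5 (0,75), 6 (50,75).
- plug1_top (a point): Top centre of the first plug, a black plastic domed cap 29 mm across and 5 mm high (flat crown 6 mm across, flank sloping at about 20 degrees, 0.5 mm rim) on a stem in a hole of the board. Fully home its rim rests on the board, so this point is then 5 mm above the board's top face.
- plug1 (a joint): How far the first plug stands out of the board, m: 0 = fully home, starts at 0.0028 to 0.0035. It slides straight down under about 1.5 to 2 N, stops hard at 0 and stays where it is left (no spring).
- plug2_top (a point): Top centre of the second plug, a black plastic domed cap 29 mm across and 5 mm high (flat crown 6 mm across, flank sloping at about 20 degrees, 0.5 mm rim) on a stem in a hole of the board. Fully home its rim rests on the board, so this point is then 5 mm above the board's top face.
- plug2 (a joint): How far the second plug stands out of the board, m: 0 = fully home, starts at 0.0028 to 0.0035. It slides straight down under about 1.5 to 2 N, stops hard at 0 and stays where it is left (no spring).
- plug3_top (a point): Top centre of the third plug, a black plastic domed cap 29 mm across and 5 mm high (flat crown 6 mm across, flank sloping at about 20 degrees, 0.5 mm rim) on a stem in a hole of the board. Fully home its rim rests on the board, so this point is then 5 mm above the board's top face.
- plug3 (a joint): How far the third plug stands out of the board, m: 0 = fully home, starts at 0.0028 to 0.0035. It slides straight down under about 1.5 to 2 N, stops hard at 0 and stays where it is left (no spring).
- plug4_top (a point): Top centre of the fourth (corner) plug, a black plastic domed cap 29 mm across and 5 mm high (flat crown 6 mm across, flank sloping at about 20 degrees, 0.5 mm rim) on a stem in a hole of the board. Fully home its rim rests on the board, so this point is then 5 mm above the board's top face.
- plug4 (a joint): How far the fourth (corner) plug stands out of the board, m: 0 = fully home, starts at 0.0028 to 0.0035. It slides straight down under about 1.5 to 2 N, stops hard at 0 and stays where it is left (no spring).
- plug5_top (a point): Top centre of the fifth plug, a black plastic domed cap 29 mm across and 5 mm high (flat crown 6 mm across, flank sloping at about 20 degrees, 0.5 mm rim) on a stem in a hole of the board. Fully home its rim rests on the board, so this point is then 5 mm above the board's top face.
- plug5 (a joint): How far the fifth plug stands out of the board, m: 0 = fully home, starts at 0.0028 to 0.0035. It slides straight down under about 1.5 to 2 N, stops hard at 0 and stays where it is left (no spring).
- plug6_top (a point): Top centre of the sixth plug, a black plastic domed cap 29 mm across and 5 mm high (flat crown 6 mm across, flank sloping at about 20 degrees, 0.5 mm rim) on a stem in a hole of the board. Fully home its rim rests on the board, so this point is then 5 mm above the board's top face.
- plug6 (a joint): How far the sixth plug stands out of the board, m: 0 = fully home, starts at 0.0028 to 0.0035. It slides straight down under about 1.5 to 2 N, stops hard at 0 and stays where it is left (no spring).
- lens: Loose bystander on the board inside the L: a lens in a round black mount on a short post, round base 38 mm across, about 58 mm tall, 160 g; origin at the centre of its underside.
- prism: Loose bystander on the board inside the L: a 22 mm glass cube on a 32 x 32 mm dark plate, 28 mm tall in all, 90 g; origin at the centre of its underside.
- driver: Loose bystander: a screwdriver 160 mm long lying on the bench beside the board, near the free end of the long leg; origin at its underside, x along its length.

How it is judged:
By the outcome, as a careful person would: the job done as asked, in the order asked, and still so for the second after the job is handed in, with the robot touching nothing.
It also fails if it takes over 51 s, if anything falls off the work surface, if the arm or the gripper's body presses on something with over 40 N, if the wrist force passes 120 N, or if a joint passes its speed limit or range.

## Robot

A 6-joint arm with a two-finger parallel gripper is mounted at the origin on the work surface. World frame = base frame: x ahead of the robot, y to its left, z up, the work surface at z = 0. Lengths are in m, angles in rad, forces in N, time in s.
With the tool pointing down it reaches from about 0.15 to 0.775 m from the base axis. Payload 6.1 kg.
Tool frame: the origin (TCP) lies on the centre line of the jaws, within the pads' length; the fingertips stand 25 mm ahead of it and the grasp point (between the pads) lies 6 mm ahead of it; z points along the fingers, y is the line along which they close (so a half turn about z gives the same grasp; the last joint's range is limited). The gripper opens to 85 mm and grips with 20 to 120 N. Pads are 22 mm wide; open, the fingers measure 114 mm over their backs; the gripper's body (76 mm by 85 mm) begins 54 mm behind the grasp point. The pads swing forward as they close: fully open they stand 13 mm farther back than shut.
Start: joints at [1.133, 0.126, -0.04, 1.405, 0, 1.571], TCP at [0.223, 0.475, 0.256] pointing down, gripper open.
Joint ranges: [-2.72, 2.72], [-0.95, 1.95], [-1.27, 1.35], [-1.78, 2.02], [-1.46, 1.47], [-3.14, 3.14]. Speed limits (rad/s): [2.39, 2.39, 3.01, 3.14, 3.14, 3.14].

## Interface

Orientations are given as a unit quaternion [w, x, y, z].
In Python, from bench import bot, vision gives the robot as it stands.
- The arm moves only by the tool drive_tool, never from a script. Its argument "commands" is a list of rows, each a list of 7 numbers: the shift along the tool's x, y, z in mm, then the turn, a rotation vector about the tool's x, y, z in rad, then the opening, from 0 (shut) to 1 (fully open). In form: [[tx, ty, tz, rx, ry, rz, claw], ...]. A call has 1 to 8 rows; each row is the pose to reach, as a shift and turn from the pose commanded when the call began, along the tool's axes at that moment; what a row does not reach only later rows make up. A row lasts 1/8 s, in which the tool goes at most 62.5 mm and 10.7 degrees, less where a joint would pass 70% of its speed; a pose out of reach is approached as far as the arm can. A call with a gripper value outside its range is refused whole. The fingers move at their own pace and stop on an object; the grip force is fixed at half the most. Time passes only in rows, so rows that repeat a pose let the fingers close. It gives the time, the measured TCP pose, the force, the opening and the grip force at its end, in the units of the state.
- bot.state(): the state, without advancing time (a new reading comes with each control period).
- vision.grab_frame(name): name is "scene" or "top" or "wrist"; returns a dict with "image" (420x560x3 uint8, red, green, blue), "range_z" (420x560 float32, m along the optical axis (not along the pixel's ray), 0 where there is no reading), "fx", "fy", "cx", "cy" (pixels), "rvec" (rotation vector, rad) and "tvec" (3), from world to camera coordinates, as OpenCV has them; the wrist camera has in their place "hand_eye" (4x4, takes a point from camera to tool coordinates, whose origin is the TCP and whose axes are the flange's). Camera axes: x right, y down, z forward; pixel columns grow to the right and rows downward; lengths in m; the calibration is good to about 2 mm. A picture is of the moment at which its call begins: read the wrist's pose just before it.
- bot.sign_off(): hands the job in; it is judged then, once.
The state is a dict: "time_s": time; "joint_pos": joint angles; "dq": joint speeds; "tau": joint torques, N m; "eef_pos": TCP position; "eef_rot": TCP orientation; "wrist_force": force on the tool from outside, world axes, zero at the start; "ft_torque": the same for the moment, N m; "width": finger opening in m; "grasp_force": force on a finger pad.
Only numpy, scipy, OpenCV 4.12 (cv2) and the standard library are available. Lean on these libraries where they do the work, as an engineer would, in place of code of your own. Each camera call takes 0.05 s, during which the arm holds its last target. There are 200 camera calls.

## Working session

There is one attempt and no reset: what is moved stays moved. The work goes in short steps, Python scripts to look and compute and a tool call to move; the robot and the scene stay as the last step left them, time stands still between calls to the robot, and variables do not carry over. Pictures are saved under pics/ and viewed, at most 10 in all, crops included, and the job is handed in when it is done.

Besides the shell and the picture viewer there is one more tool, called after "Call:" as name(argument=value, ...) on one line, values as JSON. drive_tool: Moves the arm, as the interface text tells. Its arguments: {"type":"object","properties":{"commands":{"type":"array"}},"required":["commands"]}

```bash
mkdir -p pics; python3 - <<'E'
from bench import bot, vision
import cv2,numpy as np
s=bot.state(); print(s)
for n in ("top","scene"):
    f=vision.grab_frame(n); cv2.imwrite(f"pics/{n}0.png",f["image"][:,:,::-1]); np.savez(f"{n}0.npz",**f)
    print(n,{k:f[k] for k in f if k not in("image","range_z")})
E
```

```text
{'time_s': 0.0, 'joint_pos': array([ 1.13298500e+00,  1.26421737e-01, -4.06011431e-02,  1.40536089e+00,
       -1.35714202e-05,  1.57083270e+00]), 'dq': array([ 0.00175479, -0.00016749, -0.0004956 ,  0.00040719, -0.00163334,
        0.00059967]), 'tau': array([ 4.04768298e-04, -4.35913539e+01,  3.52924240e+01,  1.70882297e-02,
       -8.94778873e-05, -1.38894839e-05]), 'eef_pos': array([0.22243535, 0.47516936, 0.25550966]), 'eef_rot': array([-1.65727422e-04,  2.17179211e-01,  9.76131426e-01, -7.76254402e-04]), 'wrist_force': array([ 0.09221322, -0.28385996,  0.35525407]), 'ft_torque': array([-0.01822844,  0.01874003,  0.02702016]), 'grasp_force': 0.0, 'width': 0.08523651956506545}
top {'fx': 392.1507503908199, 'fy': 392.1507503908199, 'cx': 271.43565725751074, 'cy': 212.05099891646486, 'rvec': array([ 2.18982242, -2.13691403,  0.16619171]), 'tvec': array([-0.03876584,  0.62453285,  0.63755721])}
scene {'fx': 429.9038780963296, 'fy': 429.9038780963296, 'cx': 278.0024418635301, 'cy': 218.21586290633405, 'rvec': array([ 1.600634  ,  1.81029816, -0.8623051 ]), 'tvec': array([ 0.1084089 , -0.34310215,  1.20059951])}
```

View pics/top0.png

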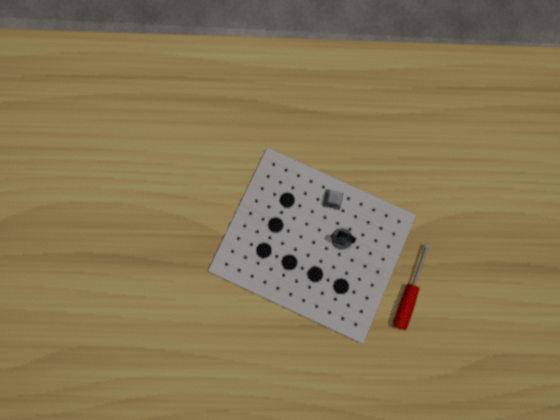

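View pics/scene0.png

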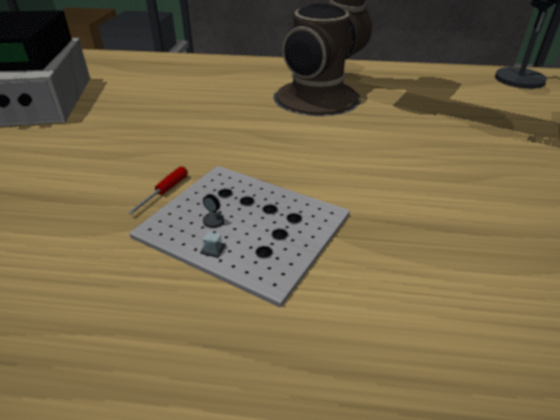

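The top view shows plugs 1–6 at about (341,286), (315,274), (289,262), (264,250), (276,225) and (287,200). The lens is at (343,238), the prism at (333,199) and the driver at (410,290). In the scene view the plugs are at about (225,193), (247,201), (270,209), (294,218), (280,234) and (264,252).

```bash
cat > h.py <<'E'
import cv2,numpy as np
from scipy.optimize import least_squares
P=np.array([(-50,-75),(-50,-25),(-50,25),(-50,75),(0,75),(50,75)])/1000.
def blob(img,guess,r=12):
    g=255-cv2.cvtColor(img,cv2.COLOR_RGB2GRAY).astype(float); out=[]
    for u,v in guess:
        y,x=np.mgrid[v-r:v+r+1,u-r:u+r+1]; m=(g[v-r:v+r+1,u-r:u+r+1]>195).astype(np.uint8)
        n,l,st,c=cv2.connectedComponentsWithStats(m)
        k=1+np.argmin(np.hypot(*(c[1:]-r).T)+1000*(st[1:,4]<30)); out.append((c[k][0]+u-r,c[k][1]+v-r))
    return np.array(out)
def pts(p): # x,y,yaw,z
    c,s=np.cos(p[2]),np.sin(p[2]); R=np.array([[c,-s],[s,c]])
    return np.c_[P@R.T+p[:2],np.full(6,p[3])]
def proj(f,X):
    K=np.array([[f["fx"],0,f["cx"]],[0,f["fy"],f["cy"]],[0,0,1]],float)
    return cv2.projectPoints(X,f["rvec"],f["tvec"],K,None)[0][:,0]
E
python3 - <<'E'
from h import *
T=dict(np.load("top0.npz"));S=dict(np.load("scene0.npz"))
bt=blob(T["image"],[(341,286),(315,274),(289,262),(264,250),(276,225),(287,200)])
bs=blob(S["image"],[(225,193),(247,201),(270,209),(294,218),(280,234),(264,252)],9)
print(bt.round(1).tolist(),bs.round(1).tolist())
for w in (0,1):
  for y0 in (0,1.57,3.1,-1.5):
    q=least_squares(lambda p:np.r_[(proj(T,pts(p))-bt).ravel(),w*(proj(S,pts(p))-bs).ravel(),(p[3]-.017)*100],[.4,0,y0,.017])
    if q.cost<30: print(w,q.x,q.cost); print(pts(q.x).round(4).tolist())
# range-based board height
R,_=cv2.Rodrigues(T["rvec"])
for u,v in [(300,230),(240,240),(375,260),(341,286),(315,274),(264,250),(287,200),(343,238),(333,199),(407,310)]:
    z=T["range_z"][v,u]; c=np.array([(u-T["cx"])/T["fx"]*z,(v-T["cy"])/T["fy"]*z,z]); print((u,v),(R.T@(c-T["tvec"])).round(4))
E
```

```text
[[340.5, 285.8], [314.7, 273.9], [289.0, 261.9], [263.5, 250.0], [275.1, 224.6], [286.7, 199.6]] [[224.9, 192.6], [246.7, 200.6], [269.7, 209.0], [293.8, 217.9], [279.4, 233.8], [263.5, 251.7]]
0 [ 0.57648477 -0.09993472 -0.40910011  0.01563013] 0.02376320492657561
[[0.5008, -0.1489, 0.0156], [0.5207, -0.103, 0.0156], [0.5406, -0.0571, 0.0156], [0.5604, -0.0112, 0.0156], [0.6063, -0.0311, 0.0156], [0.6522, -0.051, 0.0156]]
0 [ 0.57648477 -0.09993472 -0.40910011  0.01563013] 0.023763204926568825
[[0.5008, -0.1489, 0.0156], [0.5207, -0.103, 0.0156], [0.5406, -0.0571, 0.0156], [0.5604, -0.0112, 0.0156], [0.6063, -0.0311, 0.0156], [0.6522, -0.051, 0.0156]]
0 [ 0.57648477 -0.09993472  5.8740852   0.01563013] 0.023763204926576346
[[0.5008, -0.1489, 0.0156], [0.5207, -0.103, 0.0156], [0.5406, -0.0571, 0.0156], [0.5604, -0.0112, 0.0156], [0.6063, -0.0311, 0.0156], [0.6522, -0.051, 0.0156]]
0 [ 0.57648477 -0.09993472 -0.40910011  0.01563013] 0.023763204926569453
[[0.5008, -0.1489, 0.0156], [0.5207, -0.103, 0.0156], [0.5406, -0.0571, 0.0156], [0.5604, -0.0112, 0.0156], [0.6063, -0.0311, 0.0156
[... 627 characters left out ...]
, -0.0576, 0.0103], [0.5608, -0.0117, 0.0103], [0.6066, -0.0317, 0.0103], [0.6525, -0.0516, 0.0103]]
1 [ 0.57673105 -0.10044052 -0.4103338   0.01029738] 0.5734361289506917
[[0.501, -0.1493, 0.0103], [0.5209, -0.1034, 0.0103], [0.5409, -0.0576, 0.0103], [0.5608, -0.0117, 0.0103], [0.6066, -0.0317, 0.0103], [0.6525, -0.0516, 0.0103]]
(300, 230) [ 0.5978 -0.0761  0.0134]
(240, 240) [0.5772 0.0308 0.0142]
(375, 260) [ 0.5475 -0.2115  0.0118]
(341, 286) [ 0.5007 -0.149   0.0182]
(315, 274) [ 0.5205 -0.1028  0.0203]
(264, 250) [ 0.5603 -0.0124  0.0215]
(287, 200) [ 0.6506 -0.0513  0.0206]
(343, 238) [ 0.5816 -0.1426  0.0671]
(333, 199) [ 0.6513 -0.1306  0.0402]
(407, 310) [ 0.4625 -0.2628  0.0238]
```

Call:
drive_tool(commands=[[-60, -52, 0, 0, 0, 0, 0], [-120, -104, 0, 0, 0, 0, 0], [-180, -156, 0, 0, 0, 0, 0], [-240, -208, 0, 0, 0, 0, 0], [-300, -259, 0, 0, 0, 0, 0], [-345, -298, 0, 0, 0, 0, 0], [-370, -320, 0, 0, 0, 0, 0], [-380, -328, 0, 0, 0, 0, 0]])

```text
time_s: 1.1
eef_pos: [0.4271, 0.017, 0.2562]
eef_rot: [0.0, 0.217, 0.976, 0.0]
wrist_force: [0.7, 0.8, 0.7]
width: 0.0003
grasp_force: 0.0
```

Call:
drive_tool(commands=[[-35, -30, 30, 0, 0, 0, 0], [-75, -65, 70, 0, 0, 0, 0], [-115, -100, 110, 0, 0, 0, 0], [-133, -116, 130, 0, 0, 0, 0], [-137, -119, 140, 0, 0, 0, 0], [-137, -119, 140, 0, 0, 0, 0]])

```text
time_s: 1.85
eef_pos: [0.4998, -0.1463, 0.1157]
eef_rot: [-0.001, 0.217, 0.976, 0.0]
wrist_force: [-0.7, 0.4, 0.4]
width: -0.0001
grasp_force: 0.0
```

```bash
cat >> h.py <<'E'
from scipy.spatial.transform import Rotation as Ro
def rep(bot):
    s=bot.state(); R=Ro.from_quat(np.roll(s["eef_rot"],-1)).as_matrix()
    print("t",s["time_s"],"pos",s["eef_pos"].round(4),"w",s["width"].round(4),"F",s["wrist_force"].round(2),"tilt/axes",R.round(3).tolist(),"q",s["joint_pos"].round(2))
    return s,R
E
python3 - <<'E'
from h import *
from bench import bot,vision
s,R=rep(bot)
f=vision.grab_frame("wrist"); np.savez("w0.npz",R=R,t=s["eef_pos"],**f); cv2.imwrite("pics/w0.png",f["image"][:,:,::-1])
for n in("top","scene"):
    g=vision.grab_frame(n); cv2.imwrite(f"pics/{n}1.png",g["image"][:,:,::-1])
print(f["hand_eye"].round(3).tolist(),f["fx"],f["cx"],f["cy"])
X=np.array([[.501,-.149,.021],[.5207,-.103,.021],[.5604,-.0112,.021]])
print("shift mm",((X-s["eef_pos"])@R*1000).round(1).tolist())
E
```

```text
Traceback (most recent call last):
  File "h.py", line 20, in rep
    print("t",s["time_s"],"pos",s["eef_pos"].round(4),"w",s["width"].round(4),"F",s["wrist_force"].round(2),"tilt/axes",R.round(3).tolist(),"q",s["joint_pos"].round(2))
                                                          ^^^^^^^^^^^^^^^^
AttributeError: 'float' object has no attribute 'round'
```

```bash
sed -i 's/s\["width"\].round(4)/round(s["width"],4)/' h.py
python3 - <<'E'
from h import *
from bench import bot,vision
s,R=rep(bot)
f=vision.grab_frame("wrist"); np.savez("w0.npz",R=R,t=s["eef_pos"],**f); cv2.imwrite("pics/w0.png",f["image"][:,:,::-1])
g=vision.grab_frame("scene"); cv2.imwrite(f"pics/scene1.png",g["image"][:,:,::-1])
print(f["hand_eye"].round(3).tolist(),f["fx"],f["cx"],f["cy"])
X=np.array([[.501,-.149,.021],[.5207,-.103,.021],[.5604,-.0112,.021]])
print("shift mm",((X-s["eef_pos"])@R*1000).round(1).tolist())
E
```

```text
t 1.85 pos [ 0.4998 -0.1463  0.1157] w -0.0001 F [-0.7   0.36  0.39] tilt/axes [[-0.906, 0.424, -0.002], [0.424, 0.906, 0.001], [0.002, 0.0, -1.0]] q [-0.28  0.16 -0.31  1.1   0.    0.15]
[[0.0, -0.955, -0.297, 0.077], [1.0, 0.0, 0.001, 0.0], [-0.001, -0.297, 0.955, -0.117], [0.0, 0.0, 0.0, 1.0]] 313.9599288468698 278.71850523354505 213.97507829128853
shift mm [[-2.4, -1.9, 94.7], [-0.8, 48.1, 94.7], [2.2, 148.1, 94.7]]
```

View pics/w0.png

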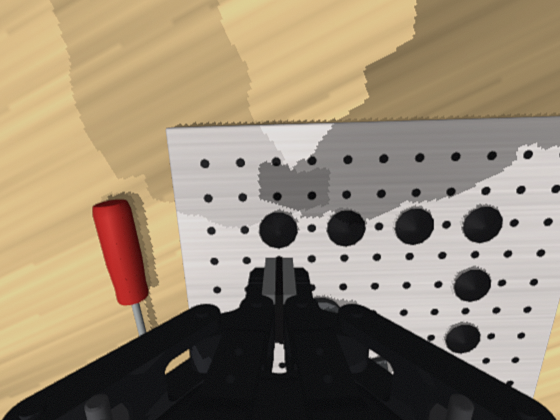

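In the wrist view the plugs are at (278,229), (346,228), (414,227), (482,223), (472,285) and (462,338), and the shut fingertips end at about (280,262). The lens is hidden behind the fingers, well away from the row.

```bash
python3 - <<'E'
from h import *
f=dict(np.load("w0.npz"));T=dict(np.load("top0.npz"))
W=np.eye(4);W[:3,:3]=f["R"];W[:3,3]=f["t"];M=np.linalg.inv(W@f["hand_eye"])
f["rvec"]=cv2.Rodrigues(M[:3,:3])[0];f["tvec"]=M[:3,3]
b=np.array([(278,229),(346,228),(414,227),(482,223.5),(472,285),(462,338)],float)
bt=np.array([[340.5,285.8],[314.7,273.9],[289,261.9],[263.5,250],[275.1,224.6],[286.7,199.6]])
for w,n in((0,"wrist z=.018"),(1,"both")):
  q=least_squares(lambda p:np.r_[(proj(f,pts(p))-b).ravel(),3*w*(proj(T,pts(p))-bt).ravel(),(p[3]-.018)*(3000 if not w else 10)],[.577,-.1,-.41,.017])
  print(n,q.x.round(4),q.cost);X=pts(q.x);X[:,2]=.021;print(X.round(4).tolist(),((X-f["t"])@f["R"]*1000).round(1).tolist())
# camera depth near plug & board around plug1
Mi=np.linalg.inv(M)
for u,v in [(278,229),(346,228),(414,227),(482,223),(472,285),(462,338),(312,245),(245,213),(380,200),(448,215)]:
  z=np.median(f["range_z"][v-2:v+3,u-2:u+3]);print((u,v),(Mi@[(u-f["cx"])/f["fx"]*z,(v-f["cy"])/f["fy"]*z,z,1])[:3].round(4))
E
```

```text
wrist z=.018 [ 0.5767 -0.0993 -0.412   0.0177] 5.144712331367114
[[0.5009, -0.148, 0.021], [0.5209, -0.1022, 0.021], [0.5409, -0.0563, 0.021], [0.5609, -0.0105, 0.021], [0.6068, -0.0306, 0.021], [0.6526, -0.0506, 0.021]] [[-1.9, -1.0, 94.7], [-0.6, 48.9, 94.7], [0.7, 98.9, 94.7], [2.0, 148.9, 94.7], [-48.0, 150.2, 94.6], [-97.9, 151.5, 94.5]]
both [ 0.5765 -0.0996 -0.4102  0.0175] 7.171088353314381
[[0.5008, -0.1484, 0.021], [0.5207, -0.1026, 0.021], [0.5407, -0.0567, 0.021], [0.5606, -0.0109, 0.021], [0.6064, -0.0308, 0.021], [0.6523, -0.0507, 0.021]] [[-2.0, -1.5, 94.7], [-0.6, 48.5, 94.7], [0.8, 98.5, 94.7], [2.2, 148.5, 94.7], [-47.8, 149.9, 94.6], [-97.8, 151.3, 94.5]]
(278, 229) [ 0.5003 -0.1465  0.0205]
(346, 228) [ 0.5205 -0.1019  0.0201]
(414, 227) [ 0.5402 -0.0575  0.0209]
(482, 223) [ 0.5584 -0.0122  0.02  ]
(472, 285) [ 0.6041 -0.0318  0.0205]
(462, 338) [ 0.649  -0.0513  0.0195]
(312, 245) [ 0.5255 -0.1298  0.0127]
(245, 213) [ 0.4815 -0.1645  0.012 ]
(380, 200) [ 0.5141 -0.0712  0.0125]
(448, 215) [ 0.5462 -0.0296  0.0123]
```

Call:
drive_tool(commands=[[-2, -1.5, 30, 0, 0, 0, 0], [-2, -1.5, 55, 0, 0, 0, 0], [-2, -1.5, 64, 0, 0, 0, 0], [-2, -1.5, 66, 0, 0, 0, 0], [-2, -1.5, 67, 0, 0, 0, 0], [-2, -1.5, 67, 0, 0, 0, 0]])

```text
time_s: 2.7
eef_pos: [0.5022, -0.1491, 0.0502]
eef_rot: [0.001, 0.217, 0.976, -0.0]
wrist_force: [-0.6, 0.1, 0.2]
width: -0.0001
grasp_force: 0.0
```

Call:
drive_tool(commands=[[0, 0, 1, 0, 0, 0, 0], [0, 0, 2, 0, 0, 0, 0], [0, 0, 3, 0, 0, 0, 0], [0, 0, 3, 0, 0, 0, 0]])

```text
time_s: 3.2
eef_pos: [0.5015, -0.149, 0.0461]
eef_rot: [-0.0, 0.217, 0.976, -0.0]
wrist_force: [-1.0, -0.0, 0.1]
width: -0.0002
grasp_force: 0.0
```

Call:
drive_tool(commands=[[0, 0, 0.5, 0, 0, 0, 0], [0, 0, 1, 0, 0, 0, 0], [0, 0, 1, 0, 0, 0, 0]])

```text
time_s: 3.58
eef_pos: [0.5016, -0.149, 0.0454]
eef_rot: [0.0, 0.217, 0.976, -0.0]
wrist_force: [-0.6, 0.2, 1.1]
width: 0.0002
grasp_force: 0.5
```

Call:
drive_tool(commands=[[0, 0, 0.5, 0, 0, 0, 0], [0, 0, 1, 0, 0, 0, 0], [0, 0, 1, 0, 0, 0, 0]])

```text
time_s: 3.95
eef_pos: [0.5017, -0.149, 0.0442]
eef_rot: [-0.0, 0.217, 0.976, -0.0]
wrist_force: [-0.3, 0.1, 0.5]
width: -0.0002
grasp_force: 0.4
```

Call:
drive_tool(commands=[[0, 0, 0.5, 0, 0, 0, 0], [0, 0, 1, 0, 0, 0, 0], [0, 0, 1, 0, 0, 0, 0]])

```text
time_s: 4.32
eef_pos: [0.5017, -0.149, 0.0433]
eef_rot: [0.0, 0.217, 0.976, -0.0]
wrist_force: [-0.0, -0.1, 0.5]
width: 0.0001
grasp_force: 0.4
```

Call:
drive_tool(commands=[[0, 0, 0.3, 0, 0, 0, 0], [0, 0, 0.5, 0, 0, 0, 0], [0, 0, 0.5, 0, 0, 0, 0]])

```text
time_s: 4.7
eef_pos: [0.5017, -0.149, 0.0428]
eef_rot: [-0.0, 0.217, 0.976, -0.0]
wrist_force: [-0.9, -0.1, 0.8]
width: -0.0
grasp_force: 0.5
```

Call:
drive_tool(commands=[[0, 0, 0.3, 0, 0, 0, 0], [0, 0, 0.5, 0, 0, 0, 0], [0, 0, 0.5, 0, 0, 0, 0]])

```text
time_s: 5.08
eef_pos: [0.5017, -0.1489, 0.0426]
eef_rot: [0.0, 0.217, 0.976, -0.0]
wrist_force: [-0.9, 0.7, 4.0]
width: -0.0001
grasp_force: 2.5
```

Call:
drive_tool(commands=[[0, 0, 0.3, 0, 0, 0, 0], [0, 0, 0.3, 0, 0, 0, 0]])

```text
time_s: 5.32
eef_pos: [0.5017, -0.149, 0.0426]
eef_rot: [0.0, 0.217, 0.976, -0.0]
wrist_force: [-2.1, 0.2, 7.1]
width: -0.0003
grasp_force: 3.5
```

Call:
drive_tool(commands=[[0, 0, -7, 0, 0, 0, 0], [0.5, 5, -7, 0, 0, 0, 0], [1.2, 25, -7, 0, 0, 0, 0], [2, 44, -7, 0, 0, 0, 0], [2.4, 50, -7, 0, 0, 0, 0], [2.4, 50, -5, 0, 0, 0, 0], [2.4, 50, -4, 0, 0, 0, 0], [2.4, 50, -3, 0, 0, 0, 0]])

```text
time_s: 6.32
eef_pos: [0.5204, -0.1029, 0.0449]
eef_rot: [-0.0, 0.217, 0.976, 0.0]
wrist_force: [-0.6, -0.4, 1.1]
width: 0.0001
grasp_force: 0.7
```

Call:
drive_tool(commands=[[0, 0, 0.5, 0, 0, 0, 0], [0, 0, 1, 0, 0, 0, 0], [0, 0, 1.5, 0, 0, 0, 0], [0, 0, 2, 0, 0, 0, 0], [0, 0, 2.4, 0, 0, 0, 0], [0, 0, 2.7, 0, 0, 0, 0], [0, 0, 2.7, 0, 0, 0, 0]])

```text
time_s: 7.2
eef_pos: [0.5207, -0.1028, 0.0426]
eef_rot: [0.0, 0.217, 0.976, -0.0]
wrist_force: [-3.0, -0.1, 5.8]
width: -0.0001
grasp_force: 2.5
```

Call:
drive_tool(commands=[[0, 0, -7, 0, 0, 0, 0], [0.2, 5, -7, 0, 0, 0, 0], [0.7, 25, -7, 0, 0, 0, 0], [1.2, 44, -7, 0, 0, 0, 0], [1.4, 50, -7, 0, 0, 0, 0], [1.4, 50, -5, 0, 0, 0, 0], [1.4, 50, -4, 0, 0, 0, 0], [1.4, 50, -3, 0, 0, 0, 0]])

```text
time_s: 8.2
eef_pos: [0.5404, -0.0569, 0.0453]
eef_rot: [-0.0, 0.217, 0.976, 0.0]
wrist_force: [-0.7, 0.6, 1.1]
width: 0.0
grasp_force: 0.7
```

Call:
drive_tool(commands=[[0, 0, 0.5, 0, 0, 0, 0], [0, 0, 1, 0, 0, 0, 0], [0, 0, 1.5, 0, 0, 0, 0], [0, 0, 2, 0, 0, 0, 0], [0, 0, 2.5, 0, 0, 0, 0], [0, 0, 3, 0, 0, 0, 0], [0, 0, 3, 0, 0, 0, 0]])

```text
time_s: 9.07
eef_pos: [0.5405, -0.0569, 0.0426]
eef_rot: [0.0, 0.217, 0.976, -0.0]
wrist_force: [-3.4, -0.4, 4.1]
width: 0.0003
grasp_force: 2.4
```

Call:
drive_tool(commands=[[0, 0, -7, 0, 0, 0, 0], [0.2, 5, -7, 0, 0, 0, 0], [0.7, 25, -7, 0, 0, 0, 0], [1.2, 44, -7, 0, 0, 0, 0], [1.4, 50, -7, 0, 0, 0, 0], [1.4, 50, -5, 0, 0, 0, 0], [1.4, 50, -4, 0, 0, 0, 0], [1.4, 50, -3, 0, 0, 0, 0]])

```text
time_s: 10.07
eef_pos: [0.5603, -0.0111, 0.0452]
eef_rot: [-0.0, 0.217, 0.976, 0.0]
wrist_force: [-0.1, 0.4, 1.2]
width: 0.0
grasp_force: 0.7
```

Call:
drive_tool(commands=[[0, 0, 0.5, 0, 0, 0, 0], [0, 0, 1, 0, 0, 0, 0], [0, 0, 1.5, 0, 0, 0, 0], [0, 0, 2, 0, 0, 0, 0], [0, 0, 2.5, 0, 0, 0, 0], [0, 0, 3, 0, 0, 0, 0], [0, 0, 3, 0, 0, 0, 0]])

```text
time_s: 10.95
eef_pos: [0.5606, -0.011, 0.0426]
eef_rot: [0.0, 0.217, 0.976, -0.0]
wrist_force: [-2.5, -0.7, 4.1]
width: -0.0
grasp_force: 2.3
```

Call:
drive_tool(commands=[[0, 0, -7, 0, 0, 0, 0], [-5, 0.2, -7, 0, 0, 0, 0], [-25, 0.7, -7, 0, 0, 0, 0], [-44, 1.2, -7, 0, 0, 0, 0], [-50, 1.4, -7, 0, 0, 0, 0], [-50, 1.4, -5, 0, 0, 0, 0], [-50, 1.4, -4, 0, 0, 0, 0], [-50, 1.4, -3, 0, 0, 0, 0]])

```text
time_s: 11.95
eef_pos: [0.6058, -0.0306, 0.0453]
eef_rot: [-0.0, 0.217, 0.976, -0.0]
wrist_force: [-1.3, -0.6, 1.0]
width: -0.0002
grasp_force: 0.7
```

Call:
drive_tool(commands=[[0, 0, 0.5, 0, 0, 0, 0], [0, 0, 1, 0, 0, 0, 0], [0, 0, 1.5, 0, 0, 0, 0], [0, 0, 2, 0, 0, 0, 0], [0, 0, 2.5, 0, 0, 0, 0], [0, 0, 3.1, 0, 0, 0, 0], [0, 0, 3.1, 0, 0, 0, 0]])

```text
time_s: 12.82
eef_pos: [0.6065, -0.0308, 0.0427]
eef_rot: [0.0, 0.217, 0.976, 0.0]
wrist_force: [-2.4, 0.4, 4.7]
width: -0.0001
grasp_force: 2.4
```

Call:
drive_tool(commands=[[0, 0, -7, 0, 0, 0, 0], [-5, 0.2, -7, 0, 0, 0, 0], [-25, 0.7, -7, 0, 0, 0, 0], [-44, 1.2, -7, 0, 0, 0, 0], [-50, 1.4, -7, 0, 0, 0, 0], [-50, 1.4, -5, 0, 0, 0, 0], [-50, 1.4, -4, 0, 0, 0, 0], [-50, 1.4, -3, 0, 0, 0, 0]])

```text
time_s: 13.82
eef_pos: [0.6517, -0.0505, 0.0452]
eef_rot: [-0.0, 0.217, 0.976, -0.0]
wrist_force: [-0.4, 0.2, 1.7]
width: -0.0001
grasp_force: 0.7
```

Call:
drive_tool(commands=[[0, 0, 0.5, 0, 0, 0, 0], [0, 0, 1, 0, 0, 0, 0], [0, 0, 1.5, 0, 0, 0, 0], [0, 0, 2, 0, 0, 0, 0], [0, 0, 2.5, 0, 0, 0, 0], [0, 0, 3, 0, 0, 0, 0], [0, 0, 3, 0, 0, 0, 0]])

```text
time_s: 14.7
eef_pos: [0.6523, -0.0507, 0.0427]
eef_rot: [0.0, 0.217, 0.976, 0.0]
wrist_force: [-2.4, 0.8, 5.5]
width: 0.0
grasp_force: 2.5
```

Call:
drive_tool(commands=[[0, 0, -15, 0, 0, 0, 0], [0, 0, -50, 0, 0, 0, 0], [0, 0, -90, 0, 0, 0, 0], [30, -30, -110, 0, 0, 0, 0], [70, -60, -115, 0, 0, 0, 0], [90, -75, -115, 0, 0, 0, 0], [90, -75, -115, 0, 0, 0, 0]])

```text
time_s: 15.58
eef_pos: [0.5382, -0.081, 0.1587]
eef_rot: [0.001, 0.218, 0.976, -0.0]
wrist_force: [-0.2, -1.3, 0.4]
width: 0.0004
grasp_force: 0.0
```

```bash
python3 - <<'E'
from h import *
from bench import bot,vision
s,R=rep(bot); f=vision.grab_frame("wrist"); cv2.imwrite("pics/w1.png",f["image"][:,:,::-1])
W=np.eye(4);W[:3,:3]=R;W[:3,3]=s["eef_pos"];C=W@f["hand_eye"];M=np.linalg.inv(C)
g=dict(f);g["rvec"]=cv2.Rodrigues(M[:3,:3])[0];g["tvec"]=M[:3,3]
for X in pts([.5765,-.0996,-.4102,.0177]):
    u,v=proj(g,X[None])[0].round().astype(int)
    if 3<u<556 and 3<v<416:
        z=np.median(f["range_z"][v-2:v+3,u-2:u+3]);print((u,v),(C@[(u-f["cx"])/f["fx"]*z,(v-f["cy"])/f["fy"]*z,z,1])[:3].round(4))
sc=vision.grab_frame("scene"); a=np.load("scene0.npz")["image"]
cv2.imwrite("pics/s2.png",cv2.resize(np.vstack([a[150:310,100:370],sc["image"][150:310,100:370]])[:,:,::-1],None,fx=1.8,fy=1.8))
E
```

```text
t 15.575 pos [ 0.5382 -0.081   0.1587] w 0.0004 F [-0.18 -1.32  0.44] tilt/axes [[-0.905, 0.425, 0.002], [0.425, 0.905, -0.0], [-0.002, 0.0, -1.0]] q [-0.15  0.18 -0.19  1.2  -0.    0.29]
(np.int64(188), np.int64(204)) [ 0.5011 -0.1485  0.0171]
(np.int64(246), np.int64(202)) [ 0.5206 -0.1028  0.0173]
(np.int64(305), np.int64(200)) [ 0.5404 -0.0566  0.0172]
(np.int64(364), np.int64(199)) [ 0.5608 -0.0108  0.0175]
(np.int64(361), np.int64(253)) [ 0.6066 -0.0308  0.0175]
(np.int64(358), np.int64(301)) [ 0.6519 -0.0509  0.0173]
```

View pics/w1.png

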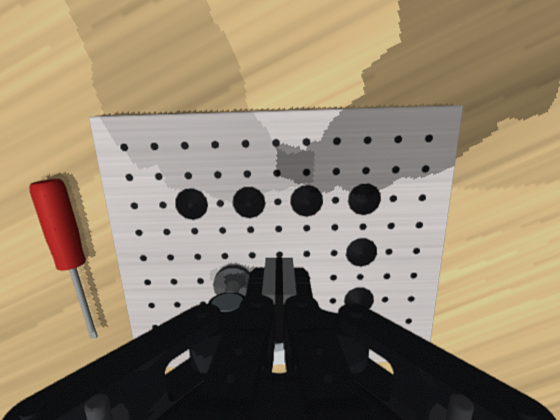

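View pics/s2.png

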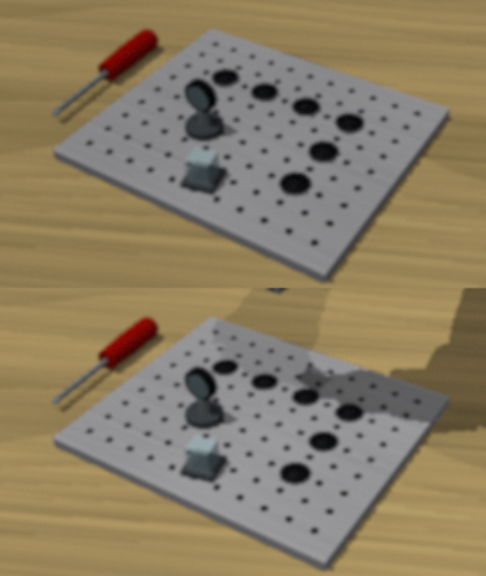

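The wrist view shows all six plugs seated, at (188,204) through (358,301), with their tops level at about 17.3 mm. In the before/after crop the lens, prism and driver have not moved.

```bash
python3 -c "
from bench import bot
print(bot.sign_off())"
```

```text
the job is handed in; nothing more can be done
None
```

All six plugs were pressed home in order, 1 to 6, with about 4–7 N at each stop (lifting about 7 mm between plugs); the lens, prism and screwdriver look unmoved, and the job was handed in at about 16 s.

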